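Load two washed tubs into the stepped drying dock

TASK

Load both washed tubs into the drying dock on the bench by sliding them along the bench, without lifting them. The narrow blue-rimmed tub goes first, fully home against the dock's end wall; then the wide lilac-rimmed tub follows it, squarely up against both shoulders where the dock narrows. Let go of both and leave the other things on the bench undisturbed.

Things in the scene. Friction and masses are not known exactly. Their poses are not given: they have to be found in the camera images.
- tub_narrow: Narrow open-topped empty tub, pale grey with a blue rim and blue end clips; about 0.15 to 0.31 kg. Outside 84 mm wide (its x), 112 mm long (its y), 50 mm high; walls and floor 5 mm thick, so the inside is 74 x 102 mm and 45 mm deep. Origin: centre of its underside; z up. Either end may lead. Slides on the bench.
- tub_wide: Wide open-topped empty tub, pale grey with a lilac rim and lilac end clips; about 0.2 to 0.39 kg. Outside 124 mm wide (its x), 112 mm long (its y), 50 mm high; walls and floor 5 mm thick, so the inside is 114 x 102 mm and 45 mm deep. Origin: centre of its underside; z up. Either end may lead. Slides on the bench.
- dock: Grey drying dock fixed to the bench: a straight open-topped channel, walls 45 mm high, 12 mm or more thick, about 210 mm wide overall; tubs slide on the bench itself between the walls (blue and lilac marks show the two berths). Origin: on the bench, on the channel's centre line, at the shoulders. Its y axis runs inwards along the channel, x across it, z up.
- dock_end (a point): Foot of the end wall, on the centre line, at dock y = +127 mm: closed end of the narrow berth, which is 102 mm wide and runs from the shoulders to here. The narrow tub's centre is at dock y = +71 mm when fully home. Behind the 12 mm end wall lies a white blower box, 100 mm long, 57 mm high. Axes as the dock's.
- dock_mouth (a point): Centre line at dock y = -100 mm: outer end of the wide berth, 138 mm wide, which runs from here to the shoulders (square steps 18 mm deep each side, at dock y = 0). From here two wings splay out to a mouth about 190 mm wide at dock y = -143 mm. The wide tub's centre is at dock y = -56 mm when home; 15 mm then remain between the tubs. Axes as the dock's.
- jar: Bystander: lidded jar, 54 mm across, 75 mm high, standing near the robot side of the dock. Origin: centre of its underside.
- flask: Bystander: bottle, 68 mm across, 170 mm high, beyond the dock. Origin: centre of its underside.
- beaker: Bystander: open beaker, 72 mm across the rim, 90 mm high, at the far side of the bench. Origin: centre of its underside.
- brush: Bystander: brush lying on the bench on the robot's right. Origin: its underside, near its middle.
- spatula: Bystander: spatula lying on the robot's right, next to the brush. Origin: its underside, near its middle.
- reed_pot: Bystander: terracotta pot, 88 mm across, 75 mm high, with reeds to about 235 mm, on the robot's left. Origin: centre of its underside.
Not all that is in view belongs to the job. What is shaped like the tub_wide but yellow is not meant.

How it is judged:
By the outcome, as a careful person would: the job done as asked, in the order asked, and still so for the second after the job is handed in, with the robot touching nothing.
It also fails if it takes over 72 s, if anything falls off the work surface, if the arm or the gripper's body presses on something with over 40 N, if the wrist force passes 120 N, or if a joint passes its speed limit or range.

ROBOT

A 6-joint arm with a two-finger parallel gripper is mounted at the origin on the work surface. World frame = base frame: x ahead of the robot, y to its left, z up, the work surface at z = 0. Lengths are in mm, angles in rad, forces in N, time in s.
With the tool pointing down it reaches from about 300 to 775 mm from the base axis. Payload 14.6 kg.
Tool frame: the origin (TCP) lies between the finger pads; the fingertips stand 19 mm ahead of it and the grasp point (between the pads) is the TCP; z points along the fingers, y is the line along which they close (so a half turn about z gives the same grasp; the last joint's range is limited). The gripper opens to 94 mm and grips with 3 to 60 N. Pads are 16 mm wide; open, the fingers measure 119 mm over their backs; the gripper's body (75 mm by 177 mm) begins 78 mm behind the grasp point.
Start: joints at [-1.259, 0.3, 1.521, -0, 1.321, -0.067], TCP at [203.386, -511.003, 224.446] pointing down, gripper open.
Joint ranges: [-3.03, 3.03], [-0.79, 2.21], [0.23, 2.52], [-1.04, 4.18], [0, 3.07], [-2.55, 2.55]. Speed limits (rad/s): [2.22, 2.22, 2.57, 3.14, 3.14, 3.14].

INTERFACE

Orientations are given as [roll, pitch, yaw] about the fixed x, y, z axes, in that order (R = Rz(yaw) Ry(pitch) Rx(roll)).
In Python, from cell import monitor, imaging, job, find_in, trace gives the robot as it stands. The module is installed in compiled form; this text tells all that it offers.
- The arm moves only by the tool arm_command, never from a script. Its argument "steps" is a list of rows, each a list of 5 numbers: the opening, from 0 (shut) to 1 (fully open), then the shift along the tool's x, y, z in mm, then the turn about the tool's z in degrees. In form: [[gripper, dx, dy, dz, turn], ...]. A call has 1 to 20 rows; each row is the pose to reach, as a shift and turn from the pose commanded when the call began, along the tool's axes at that moment; what a row does not reach only later rows make up. A row lasts 1/8 s, in which the tool goes at most 62.5 mm and 10.7 degrees, less where a joint would pass 70% of its speed; a pose out of reach is approached as far as the arm can. A call with a gripper value outside its range is refused whole. The fingers move at their own pace and stop on an object; "force" is the grip in N (left out, the last holds). Time passes only in rows, so rows that repeat a pose let the fingers close. It gives the time, the measured TCP pose, the force, the opening and the grip force at its end, in the units of the state.
- monitor.read_state(): the state, without advancing time (a new reading comes with each control period).
- imaging.camera(name): name is "scene" or "top" or "wrist"; returns a dict with "img" (480x640x3 uint8, red, green, blue), "mtx" (3x3 intrinsics, pixels), "view" (4x4, takes a point from world to camera coordinates). Camera axes: x right, y down, z forward; pixel columns grow to the right and rows downward; lengths in mm; the calibration is good to about 2 mm. A picture is of the moment at which its call begins. There is no depth.
- job.sign_off(): hands the job in; it is judged then, once.
Trained networks look in a picture, given as the dict that the camera call returned (one of the last four; its "shot" number tells which), for a name from the list of things; names that differ only in an ending like _2 or _b are one class to them, and where a whole thing is asked for, a point or a joint stands for the part that bears it (a point fixed in the world has none). Each returns a list of dicts, best first, with "p" (0 to 1); they miss things now and then, are a little off and sometimes report something else, mostly with a low value. They report only what shows in the picture. A call takes as long as a camera call. They do not tell look-alikes from the thing itself.
- find_in(picture, target): "rect" ([centre column, centre row, width, height] in pixels, round what is visible of it).
- trace(picture, target): "region" (480x640 bool, what is visible of it) and "rect" ([centre column, centre row, width, height] in pixels, round what is visible of it).
The state is a dict: "clock": time; "joints": joint angles; "qd": joint speeds; "effort": joint torques, N m; "eef_pos": TCP position; "eef_rot": TCP orientation; "wrist_force": force on the tool from outside, world axes, zero at the start; "moment": the same for the moment, N m; "finger_gap": finger opening in mm; "finger_force": force on a finger pad.
Only numpy, scipy, OpenCV 4.12 (cv2) and the standard library are available. Lean on these libraries where they do the work, as an engineer would, in place of code of your own. Each camera call takes 0.05 s, during which the arm holds its last target. There are 200 camera calls.

## Working session

There is one attempt and no reset: what is moved stays moved. The work goes in short steps, Python scripts to look and compute and a tool call to move; the robot and the scene stay as the last step left them, time stands still between calls to the robot, and variables do not carry over. Pictures are saved under pics/ and viewed, at most 10 in all, crops included, and the job is handed in when it is done.

Besides the shell and the picture viewer there is one more tool, called after "Call:" as name([rows], argument=value, ...), one row to a line, values as JSON. arm_command: Moves the arm, as the interface text tells. Its arguments: {"type":"object","properties":{"steps":{"type":"array","items":{"type":"array","items":{"type":"number"}}},"force":{"type":"number"}},"required":["steps"]}

```bash
mkdir -p pics
python3 - <<'E'
from cell import monitor, imaging, find_in, trace
import cv2, numpy as np
s=monitor.read_state(); print({k:np.round(v,3).tolist() for k,v in s.items()})
for n in ["top","scene"]:
    p=imaging.camera(n); cv2.imwrite(f"pics/{n}0.png",p["img"][:,:,::-1]); print(n,p["mtx"].tolist(),np.round(p["view"],4).tolist())
    for t in ["tub_narrow","tub_wide","dock","jar"]:
        print(t,[(round(d["p"],2),np.round(d["rect"]).tolist()) for d in find_in(p,t)][:4])
E
```

```text
{'clock': 0.0, 'joints': [-1.259, 0.3, 1.522, 0.0, 1.321, -0.067], 'qd': [-0.002, -0.0, 0.001, -0.0, -0.001, -0.0], 'effort': [-0.001, -53.181, -35.274, 0.071, 0.024, -0.0], 'eef_pos': [203.332, -510.783, 223.897], 'eef_rot': [-3.14, -0.0, 0.379], 'wrist_force': [0.338, -0.419, 0.398], 'moment': [0.02, 0.003, -0.064], 'finger_force': 0.0, 'finger_gap': 94.081}
top [[439.6701714702669, 0.0, 321.66745433049175], [0.0, 439.6701714702669, 245.14337165375284], [0.0, 0.0, 1.0]] [[-0.0257, -0.9996, 0.0137, -162.5771], [-0.9991, 0.0252, -0.0346, 546.3155], [0.0342, -0.0146, -0.9993, 1423.4903], [0.0, 0.0, 0.0, 1.0]]
tub_narrow [(0.71, [312.0, 283.0, 41.0, 37.0])]
tub_wide [(0.84, [493.0, 278.0, 53.0, 54.0]), (0.77, [377.0, 226.0, 44.0, 51.0])]
dock [(0.9, [187.0, 233.0, 128.0, 67.0])]
jar [(0.58, [234.0, 284.0, 22.0, 17.0]), (0.34, [380.0, 319.0, 35.0, 58.0])]
scene [[482.2526852505646, 0.0, 319.2309588950112], [0.0, 482.2526852505646, 237.81151163860926], [0.0, 0.0, 1.0]] [[-0.7255, 0.6881, 0.0161, 535.5749], [0.3942, 0.4346, -0.8097, -112.7233], [-0.5642, -0.5811, -0.5866, 1473.9741], [0.0, 0.0, 0.0, 1.0]]
tub_narrow []
tub_wide [(0.94, [269.0, 222.0, 59.0, 49.0]), (0.74, [464.0, 352.0, 218.0, 162.0]), (0.57, [244.0, 155.0, 41.0, 32.0])]
dock [(0.75, [465.0, 349.0, 218.0, 159.0])]
jar [(0.77, [452.0, 268.0, 30.0, 39.0])]
```

View pics/top0.png

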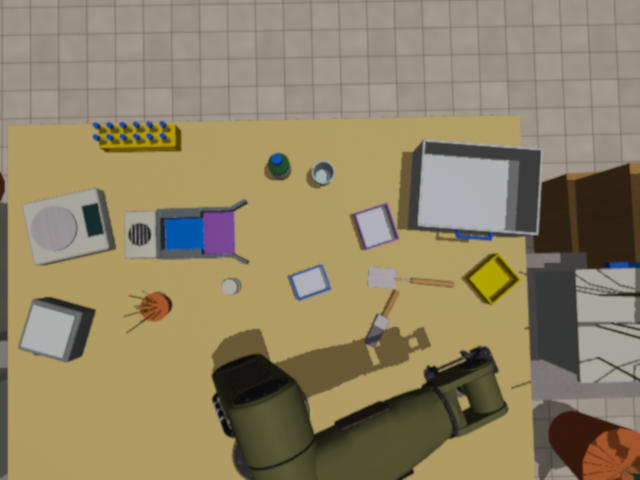

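View pics/scene0.png

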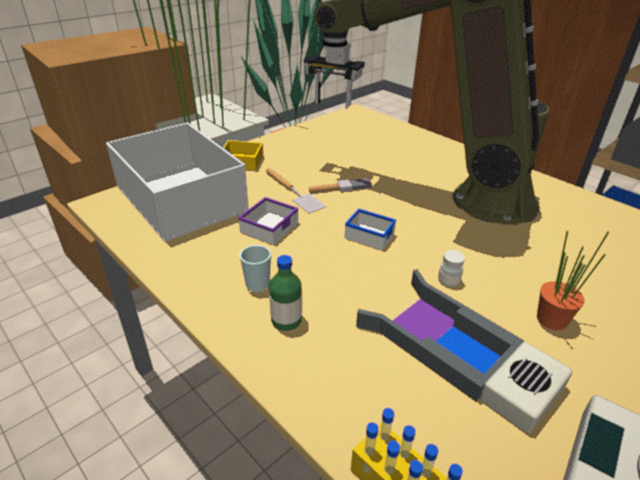

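Candidates in top: the blue-rimmed tub at (310,282) and the lilac-rimmed tub at (376,226). The yellow look-alike at (493,278) and the big grey crate at (475,190) are not meant. The dock is at (187,233), with its mouth to the right (world −y). Next come poses and a close crop.

```bash
cat > h.py <<'E'
import numpy as np, cv2
def w2p(p,X):
    X=np.atleast_2d(X); c=X@p["view"][:3,:3].T+p["view"][:3,3]; q=c@p["mtx"].T; return q[:,:2]/q[:,2:]
def p2w(p,uv,z):
    uv=np.atleast_2d(uv).astype(float); R=p["view"][:3,:3]; t=p["view"][:3,3]; o=-R.T@t
    d=np.c_[uv,np.ones(len(uv))]@np.linalg.inv(p["mtx"]).T@R; return o+d*((z-o[2])/d[:,2])[:,None]
def rim(p,colour,box,z=50):
    """corners, centre (world) of coloured rim inside pixel box u0,u1,v0,v1"""
    h=cv2.cvtColor(p["img"],cv2.COLOR_RGB2HSV); lo,hi={"blue":((105,90,50),(122,255,255)),"lilac":((123,50,50),(150,255,255))}[colour]
    m=cv2.inRange(h,lo,hi); k=np.zeros_like(m); u0,u1,v0,v1=box; k[v0:v1,u0:u1]=m[v0:v1,u0:u1]
    uv=np.argwhere(k>0)[:,::-1]; W=p2w(p,uv,z)[:,:2].astype(np.float32); r=cv2.minAreaRect(W); return r,cv2.boxPoints(r),len(uv)
E
python3 - <<'E'
from h import *
from cell import imaging
p=imaging.camera("top")
for c,b in [("blue",(280,345,255,310)),("lilac",(345,410,195,260)),("blue",(155,203,210,255)),("lilac",(203,245,205,258))]:
    r,bx,n=rim(p,c,b,50 if b[0]>250 else 0); print(c,n,np.round(r[0]),np.round(r[1]),round(r[2],1),bx.round().tolist())
for n,uv,z in [("wingtip",(246,204),45),("wingtip",(247,262),45),("jar",(231,287),75),("flask",(278,160),170),("beaker",(322,174),90),("pot",(155,306),75)]: print(n,p2w(p,uv,z)[0].round())
cr=np.hstack([p["img"][255:315,280:350],p["img"][195:255,340:410]]); cv2.imwrite("pics/crop.png",cv2.resize(cr[:,:,::-1],None,fx=5,fy=5,interpolation=cv2.INTER_CUBIC))
E
```

```text
blue 179 [ 424. -135.] [ 83. 111.] 18.2 [[367.0, -95.0], [402.0, -201.0], [481.0, -175.0], [446.0, -70.0]]
lilac 243 [ 598. -349.] [119. 113.] 16.8 [[525.0, -312.0], [557.0, -421.0], [671.0, -386.0], [639.0, -278.0]]
blue 1269 [592. 276.] [124. 108.] 89.2 [[538.0, 215.0], [645.0, 214.0], [647.0, 338.0], [539.0, 339.0]]
lilac 1326 [594. 160.] [101. 144.] 89.1 [[521.0, 111.0], [665.0, 109.0], [667.0, 210.0], [523.0, 212.0]]
wingtip [678.  62.  45.]
wingtip [493.  62.  45.]
jar [417. 108.  75.]
flask [788. -53. 170.]
beaker [ 760. -182.   90.]
pot [365. 343.  75.]
```

View pics/crop.png

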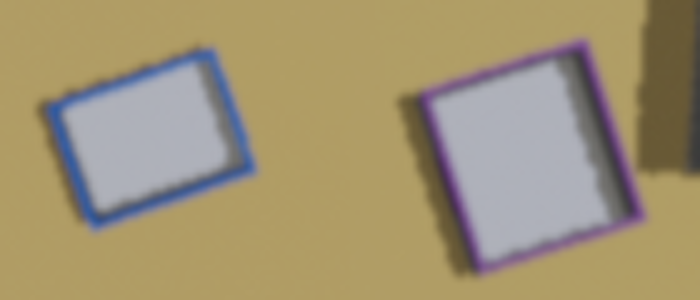

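The crop confirms it: the blue-rimmed narrow tub is on the left and the lilac-rimmed wide tub on the right. I'll grip each by its trailing (−y) end wall and drag it. First I move above the narrow tub's trailing wall.

Call:
arm_command([
  [0.6, 40, -25, 5, 3],
  [0.6, 90, -56, 10, 3.5],
  [0.6, 140, -88, 15, 3.5],
  [0.6, 190, -119, 20, 3.5],
  [0.6, 240, -150, 24, 3.5],
  [0.6, 290, -182, 24, 3.5],
  [0.6, 325, -204, 24, 3.5],
  [0.6, 341, -214, 24, 3.5],
  [0.6, 341, -214, 24, 3.5],
  [0.6, 341, -214, 24, 3.5],
])

```text
clock: 1.8
eef_pos: [440.7, -186.6, 200.5]
eef_rot: [3.141, 0.0, 0.317]
wrist_force: [0.3, -0.9, 0.2]
finger_gap: 56.6
finger_force: 0.0
```

```bash
cat > look.py <<'E'
import sys
from h import *
from cell import imaging,monitor
def look(name,cols,pic=None,dz=50):
    s=monitor.read_state(); print("t",s["clock"],"pos",np.round(s["eef_pos"],1),"rot",np.round(s["eef_rot"],4),"F",np.round(s["wrist_force"],1),"gap",round(s["finger_gap"],1))
    p=imaging.camera(name)
    if pic: cv2.imwrite(f"pics/{pic}.png",p["img"][:,:,::-1])
    for c,b in cols:
        r,bx,n=rim(p,c,b,dz); print(c,n,np.round(r[0],1),np.round(r[1],1),round(r[2],1),bx.round(1).tolist())
    return p
E
python3 -c "
from look import *
p=look('wrist',[('blue',(0,640,0,480))],'w1')"
```

```text
t 1.8 pos [ 440.7 -186.6  200.5] rot [3.1415e+00 1.0000e-04 3.1740e-01] F [ 0.3 -0.9  0.2] gap 56.6
blue 3204 [ 424.2 -137.5] [ 83.7 112.8] 18.2 [[366.79998779296875, -96.9000015258789], [402.0, -204.1999969482422], [481.5, -178.10000610351562], [446.3999938964844, -70.9000015258789]]
```

View pics/w1.png

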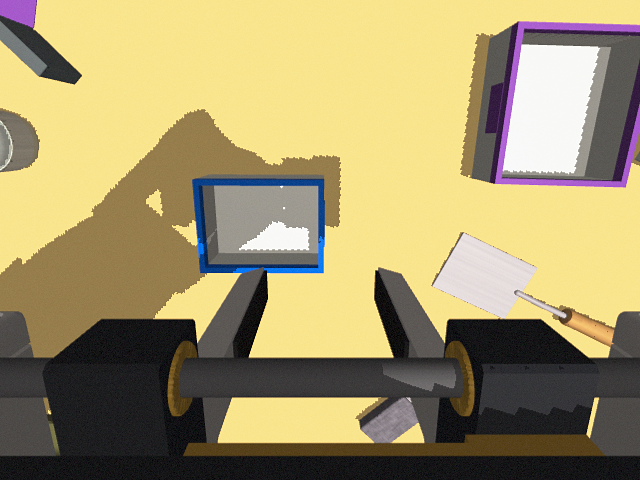

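The wrist view shows the whole blue rim (about 195–325, 178–272). The centre is (424.2, −137.5), the yaw 18.2°, and the trailing wall lies 1.7 mm off the current TCP. I'll descend and grip.

Call:
arm_command([
  [0.5, 0, 1.7, 40, 0],
  [0.45, 0, 1.7, 90, 0],
  [0.4, 0, 1.7, 135, 0],
  [0.4, 0, 1.7, 157, 0],
  [0.4, 0, 1.7, 165, 0],
  [0.4, 0, 1.7, 166, 0],
  [0.0, 0, 1.7, 166, 0],
  [0.0, 0, 1.7, 166, 0],
  [0.0, 0, 1.7, 166, 0],
  [0.0, 0, 1.7, 166, 0],
  [0.0, 0, 1.7, 166, 0],
], force=25)

```text
clock: 3.22
eef_pos: [441.7, -187.7, 34.7]
eef_rot: [3.141, -0.0, 0.318]
wrist_force: [-1.3, 2.6, 5.1]
finger_gap: 4.9
finger_force: 25.0
```

```bash
python3 -c "
from look import *
p=look('top',[('blue',(280,345,255,310))])"
```

```text
t 3.225 pos [ 441.7 -187.7   34.7] rot [ 3.1415e+00 -3.0000e-04  3.1770e-01] F [-1.3  2.6  5.1] gap 4.9
blue 39 [432.6 -92.5] [40.1 79. ] 65.1 [[388.29998779296875, -94.0], [460.0, -127.4000015258789], [476.8999938964844, -91.0], [405.20001220703125, -57.70000076293945]]
```

Call:
arm_command([
  [0, 8, -3, 0, 0],
  [0, 22, -8, 0, 1.5],
  [0, 38, -14, 0, 3.5],
  [0, 54, -20, 0, 6],
  [0, 70, -25, 0, 8.5],
  [0, 86, -31, 0, 11],
  [0, 102, -37, 0, 13.5],
  [0, 118, -43, 0, 16],
  [0, 134, -48, 0, 18],
  [0, 150, -54, 0, 19],
  [0, 164, -59, 0, 19],
  [0, 174, -63, 0, 19],
  [0, 180, -65, 0, 19],
  [0, 180, -65, 0, 19],
  [0, 180, -65, 0, 19],
])

```text
clock: 5.15
eef_pos: [592.7, -69.6, 34.7]
eef_rot: [-3.141, -0.001, -0.014]
wrist_force: [3.4, 2.2, 4.2]
finger_gap: 4.6
finger_force: 25.0
```

```bash
python3 -c "
from look import *
p=look('wrist',[('blue',(0,640,0,480))],'w2')
q=look('top',[('blue',(155,204,200,265))],dz=0)"
```

```text
t 5.15 pos [592.7 -69.6  34.7] rot [-3.1414e+00 -1.3000e-03 -1.4000e-02] F [3.4 2.2 4.2] gap 4.6
blue 9646 [593.3 -18. ] [112.9  86.3] 89.2 [[549.2999877929688, -73.80000305175781], [635.5999755859375, -75.0999984741211], [637.2000122070312, 37.900001525878906], [551.0, 39.099998474121094]]
t 5.2 pos [592.7 -69.7  34.8] rot [-3.1415e+00 -1.3000e-03 -1.4000e-02] F [3.5 2.2 4.3] gap 4.8
blue 1296 [592.2 274.6] [127.3 107.7] 89.2 [[537.5, 211.6999969482422], [645.2000122070312, 210.3000030517578], [646.9000244140625, 337.6000061035156], [539.2999877929688, 339.0]]
```

View pics/w2.png

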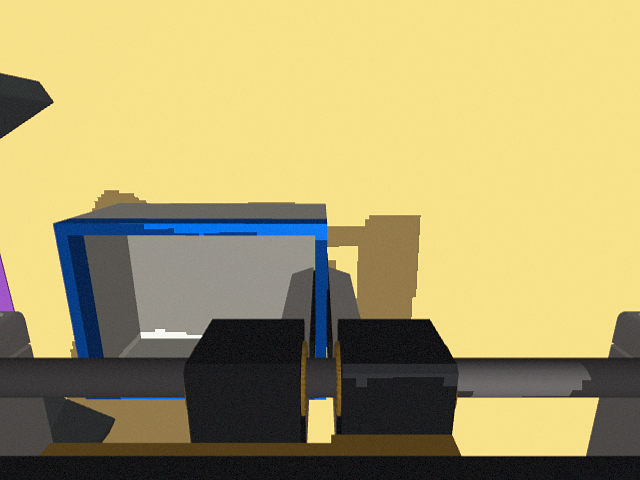

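The tub is held straight (centre 593.3, −18, yaw −0.8°, parallel to the dock), and the wing tip shows at (50,100). Next I slide it in along the channel.

Call:
arm_command([
  [0, 0, -8, 0, 0],
  [0, 0, -22, 0, 0],
  [0, -1, -38, 0, 0],
  [0, -1, -55, 0, 0],
  [0, -1, -72, 0, 0],
  [0, -2, -90, 0, 0],
  [0, -2, -108, 0, 0],
  [0, -2, -126, 0, 0],
  [0, -3, -144, 0, 0],
  [0, -3, -162, 0, 0],
  [0, -3, -180, 0, 0],
  [0, -4, -198, 0, 0],
  [0, -4, -216, 0, 0],
  [0, -4, -234, 0, 0],
  [0, -5, -250, 0, 0],
  [0, -5, -264, 0, 0],
  [0, -5, -276, 0, 0],
  [0, -5, -284, 0, 0],
  [0, -5, -288, 0, 0],
  [0, -5, -288, 0, 0],
])

```text
clock: 7.75
eef_pos: [591.4, 218.1, 34.8]
eef_rot: [3.141, -0.0, -0.014]
wrist_force: [-0.1, -2.2, 6.9]
finger_gap: 5.1
finger_force: 25.0
```

Call:
arm_command([
  [0, 0, -2, 0, 0],
  [0, 0, -4, 0, 0],
  [0, 0, -6, 0, 0],
  [0, 0, -7, 0, 0],
  [0, 0, -8, 0, 0],
  [0, 0, -8, 0, 0],
])

```text
clock: 8.5
eef_pos: [591.5, 225.4, 34.8]
eef_rot: [3.14, -0.0, -0.014]
wrist_force: [-0.3, -5.3, 8.0]
finger_gap: 4.9
finger_force: 25.0
```

```bash
python3 -c "
from look import *
p=look('wrist',[('blue',(0,640,0,480))],'w3')"
```

```text
t 8.5 pos [591.5 225.4  34.8] rot [ 3.1403e+00 -1.0000e-04 -1.4300e-02] F [-0.3 -5.3  8. ] gap 4.9
blue 12158 [596.1 273.1] [121.1  95.5] 89.2 [[547.5, 213.3000030517578], [643.0, 211.89999389648438], [644.7000122070312, 333.0], [549.2999877929688, 334.3999938964844]]
```

View pics/w3.png

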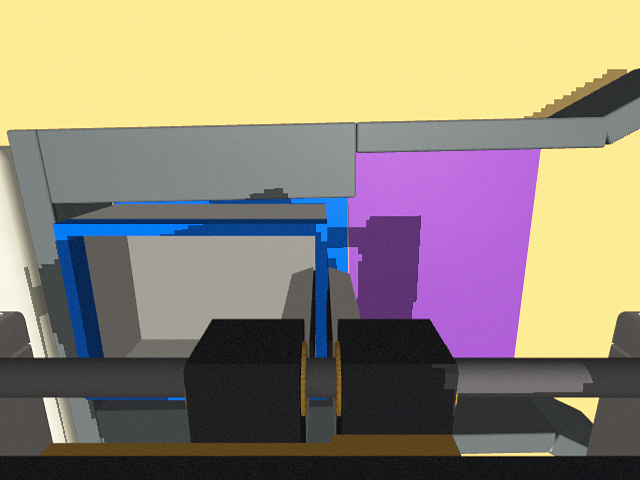

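The tub is in the narrow berth. Its leading rim (col ~57) is still a few mm short of the end wall's inner edge (~50). I'll push gently until the force rises.

Call:
arm_command([
  [0, 0, -1, 0, 0],
  [0, 0, -2, 0, 0],
  [0, 0, -3, 0, 0],
  [0, 0, -3, 0, 0],
])

```text
clock: 9.05
eef_pos: [592.0, 226.7, 34.8]
eef_rot: [3.138, -0.0, -0.015]
wrist_force: [0.8, -17.7, 8.2]
finger_gap: 5.0
finger_force: 25.0
```

Call:
arm_command([
  [0, 0, -1, 0, 0],
  [0, 0, -1.5, 0, 0],
  [0, 0, -2, 0, 0],
  [0, 0, -2, 0, 0],
])

```text
clock: 9.55
eef_pos: [592.7, 227.1, 34.7]
eef_rot: [3.136, -0.001, -0.015]
wrist_force: [7.1, -28.3, 8.4]
finger_gap: 5.0
finger_force: 25.1
```

Call:
arm_command([
  [0, 0, 2, 0, 0],
  [0, 0, 2.5, 0, 0],
  [0.3, 0, 2.5, 0, 0],
  [0.3, 0, 2.5, 0, 0],
  [0.3, 0, 2.5, 0, 0],
  [0.3, 0, 2.5, -10, 0],
  [0.3, 0, 2.5, -40, 0],
  [0.3, 0, 0, -90, 0],
  [0.3, 0, 0, -140, 0],
  [0.3, 0, 0, -166, 0],
  [0.3, 0, 0, -166, 0],
  [0.3, 0, 0, -166, 0],
])

```text
clock: 11.05
eef_pos: [591.0, 231.2, 199.2]
eef_rot: [3.141, 0.002, -0.014]
wrist_force: [0.4, 0.7, 0.4]
finger_gap: 28.1
finger_force: 0.0
```

```bash
python3 -c "
from look import *
p=look('wrist',[('lilac',(0,640,0,480))],'w4',dz=0)"
```

```text
t 11.05 pos [591.  231.2 199.2] rot [ 3.1411e+00  1.6000e-03 -1.3900e-02] F [0.4 0.7 0.4] gap 28.1
lilac 13125 [514.5 206.5] [579.  303.9] 86.1 [[343.20001220703125, -71.9000015258789], [646.2999877929688, -92.69999694824219], [685.9000244140625, 485.0], [382.79998779296875, 505.70001220703125]]
```

View pics/w4.png

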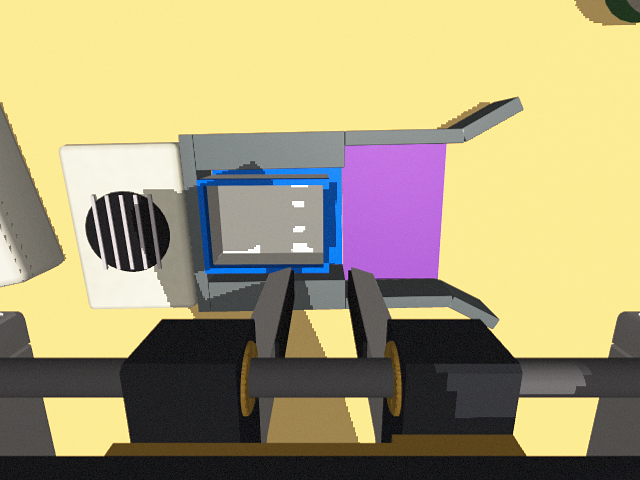

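```bash
python3 -c "
from look import *
p={**__import__('cell').imaging.camera('wrist')}
h=cv2.cvtColor(p['img'],cv2.COLOR_RGB2HSV)
for n,uv,z in [('tubTL',(198,180),50),('tubBL',(207,272),50),('tubTR',(327,178),50),('tubBR',(330,272),50),('shoulderTop inner',(345,167),45),('shoulder outer-inner',(345,146),45),('wing junction inner top',(462,142),45),('lilac TL',(344,146),0),('lilac BL',(344,280),0),('lilac TR',(446,144),0),('lilac BR',(438,280),0)]: print(n,p2w(p,uv,z)[0].round(1))
c=p['img'][120:320,160:360]; cv2.imwrite('pics/c4.png',cv2.resize(c[:,:,::-1],None,fx=3,fy=3,interpolation=cv2.INTER_NEAREST))"
```

```text
tubTL [633.4 332.4  50. ]
tubBL [550.9 332.5  50. ]
tubTR [633.5 223.5  50. ]
tubBR [549.3 221.6  50. ]
shoulderTop inner [642. 208.  45.]
shoulder outer-inner [659.4 208.   45. ]
wing junction inner top [661.2 110.2  45. ]
lilac TL [658.6 206.1   0. ]
lilac BL [521.4 205.8   0. ]
lilac TR [659.1 108.5   0. ]
lilac BR [520.  106.7   0. ]
```

View pics/c4.png

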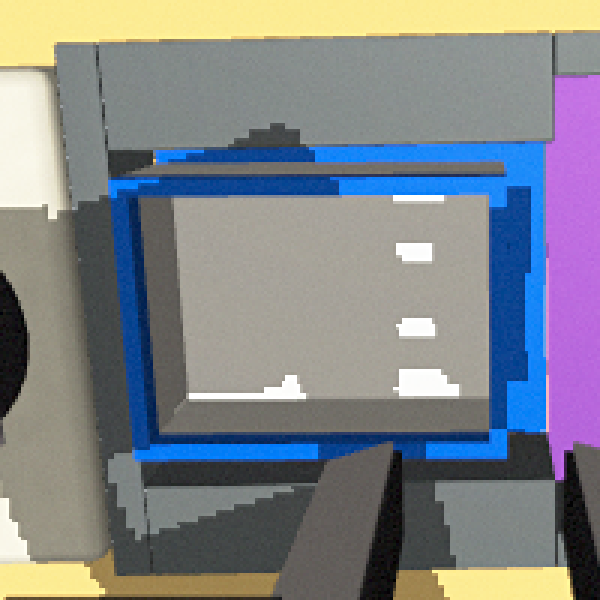

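The narrow tub is home: its rear is about 15 mm past the shoulders, its front is flush on the end wall, and it sits square. Now to the wide tub.

Call:
arm_command([
  [0.3, 1, 20, 0, 0],
  [0.3, 3, 55, 0, -1],
  [0.3, 5, 95, 0, -2],
  [0.4, 7, 140, 0, -4],
  [0.5, 9, 185, 0, -5],
  [0.5, 11, 230, 0, -6],
  [0.5, 13, 275, 0, -8],
  [0.5, 15, 320, 0, -9],
  [0.5, 17, 365, 0, -10],
  [0.5, 20, 410, 0, -12],
  [0.5, 22, 455, 0, -13],
  [0.5, 25, 500, 0, -15],
  [0.5, 27, 545, 0, -16],
  [0.5, 29, 585, 0, -17],
  [0.5, 31, 615, 0, -17.5],
  [0.5, 31, 631, 0, -17.5],
  [0.5, 31, 631, 0, -17.5],
  [0.5, 31, 631, 0, -17.5],
])

```text
clock: 13.4
eef_pos: [613.4, -399.8, 200.2]
eef_rot: [-3.141, 0.0, 0.292]
wrist_force: [0.9, -0.0, 0.7]
finger_gap: 47.0
finger_force: 0.0
```

```bash
python3 -c "
from look import *
p=look('wrist',[('lilac',(0,640,0,480)),('lilac',(150,420,60,330))],'w5')"
```

```text
t 13.4 pos [ 613.4 -399.8  200.2] rot [-3.1411e+00  3.0000e-04  2.9150e-01] F [ 0.9 -0.   0.7] gap 47.0
lilac 3507 [ 597.2 -498.3] [433.8 150.5] 89.3 [[519.2999877929688, -714.2999877929688], [669.7999877929688, -716.0999755859375], [675.0999755859375, -282.29998779296875], [524.5999755859375, -280.5]]
lilac 3506 [ 598.9 -352.3] [123.1 111.9] 16.7 [[523.9000244140625, -316.3999938964844], [556.0, -423.6000061035156], [673.9000244140625, -388.29998779296875], [641.7999877929688, -281.1000061035156]]
```

View pics/w5.png

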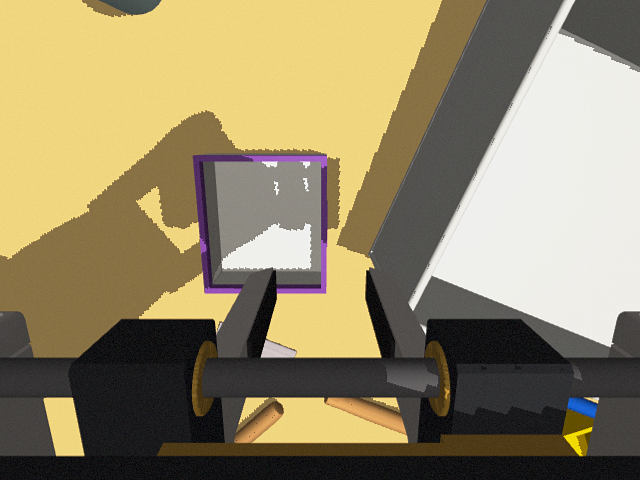

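The lilac tub's whole rim is visible (195–327, 155–292), centred at (598.9, −352.3) with yaw 16.7°. The crate's corner at (372,255) is close behind it, so I check clearance for the gripper body (bottom at z≈112).

```bash
python3 -c "
from look import *
p=__import__('cell').imaging.camera('wrist')
b=p2w(p,(372,255),0)[0]; print('base',b.round())
for h in (80,100,120,140,160,180): print(h, w2p(p,[b[0],b[1],h]).round(), p2w(p,(410,308),h)[0].round())
q=__import__('cell').imaging.camera('scene')
for h in (0,100,120,140,160): print('scene',h, w2p(q,[b[0],b[1],h]).round())
for yb in (-454,-480,-490): print(yb)
"
```

```text
base [ 589. -464.    0.]
80 [[385. 284.]] [ 575. -491.   80.]
100 [[390. 294.]] [ 583. -483.  100.]
120 [[395. 306.]] [ 591. -475.  120.]
140 [[401. 319.]] [ 598. -468.  140.]
160 [[408. 334.]] [ 606. -460.  160.]
180 [[416. 353.]] [ 614. -452.  180.]
scene 0 [[247. 210.]]
scene 100 [[245. 180.]]
scene 120 [[244. 173.]]
scene 140 [[243. 167.]]
scene 160 [[243. 160.]]
-454
-480
-490
```

The crate is about 130 mm tall at y≈−464, so a body reaching y≈−490 at z=112 would hit it. I'll first grip the leading (+y) wall, drag the tub clear and square it up, then regrip the trailing wall.

Call:
arm_command([
  [0.4, 0, -20, 0, 0],
  [0.4, 0, -55, 0, 0],
  [0.4, 0, -85, 20, 0],
  [0.4, 0, -103, 50, 0],
  [0.4, 0, -103, 95, 0],
  [0.4, 0, -103, 135, 0],
  [0.4, 0, -103, 157, 0],
  [0.4, 0, -103, 165, 0],
  [0.4, 0, -103, 166, 0],
  [0, 0, -103, 166, 0],
  [0, 0, -103, 166, 0],
  [0, 0, -103, 166, 0],
  [0, 0, -103, 166, 0],
  [0, 0, -103, 166, 0],
], force=25)

```text
clock: 15.3
eef_pos: [584.2, -301.3, 34.8]
eef_rot: [3.142, -0.0, 0.292]
wrist_force: [-2.8, 1.8, 4.8]
finger_gap: 5.2
finger_force: 25.0
```

Call:
arm_command([
  [0, 3, -8, 0, 0],
  [0, 7, -22, 0, 1],
  [0, 12, -38, 0, 2],
  [0, 17, -55, 0, 3.5],
  [0, 23, -73, 0, 5],
  [0, 28, -91, 0, 7],
  [0, 34, -109, 0, 9],
  [0, 40, -127, 0, 11],
  [0, 45, -145, 0, 13],
  [0, 51, -163, 0, 15],
  [0, 57, -181, 0, 16.5],
  [0, 62, -199, 0, 17.5],
  [0, 67, -214, 0, 17.5],
  [0, 71, -226, 0, 17.5],
  [0, 73, -234, 0, 17.5],
  [0, 73, -234, 0, 17.5],
  [0.4, 73, -234, 0, 17.5],
  [0.4, 73, -234, 0, 17.5],
  [0.4, 73, -234, 0, 17.5],
  [0.4, 73, -234, 0, 17.5],
])

```text
clock: 17.8
eef_pos: [586.7, -56.2, 34.3]
eef_rot: [-3.142, 0.0, -0.014]
wrist_force: [-1.3, 0.9, 0.3]
finger_gap: 37.0
finger_force: 0.0
```

```bash
python3 -c "
from look import *
p=look('wrist',[('lilac',(200,640,0,400))],'w6')"
```

```text
t 17.8 pos [586.7 -56.2  34.3] rot [-3.1415e+00  2.0000e-04 -1.4000e-02] F [-1.3  0.9  0.3] gap 37.0
lilac 10986 [ 595.7 -105.3] [121.5 105.3] 89.2 [[542.0999755859375, -165.3000030517578], [647.4000244140625, -166.8000030517578], [649.2000122070312, -45.400001525878906], [543.9000244140625, -43.900001525878906]]
```

Call:
arm_command([
  [0.4, 0, 0, -20, 0],
  [0.4, 0, 0, -60, 0],
  [0.4, 0, 15, -105, 0],
  [0.4, 0, 50, -145, 0],
  [0.4, 0, 85, -165, 0],
  [0.4, 0, 107, -166, 0],
  [0.4, 0, 107, -166, 0],
  [0.4, 0, 107, -166, 0],
])

```text
clock: 18.85
eef_pos: [585.0, -162.4, 199.5]
eef_rot: [-3.141, 0.002, -0.013]
wrist_force: [0.4, -0.1, 1.0]
finger_gap: 37.4
finger_force: 0.0
```

```bash
python3 -c "
from look import *
p=look('wrist',[('lilac',(120,450,60,330))],'w6')"
```

```text
t 18.85 pos [ 585.  -162.4  199.5] rot [-3.1409e+00  1.5000e-03 -1.3500e-02] F [ 0.4 -0.1  1. ] gap 37.4
lilac 3502 [ 586.3 -109.9] [112.3 123.6] 89.3 [[523.7999877929688, -165.1999969482422], [647.4000244140625, -166.8000030517578], [648.9000244140625, -54.5], [525.2999877929688, -53.0]]
```

Call:
arm_command([
  [0.4, 0, 1, 40, 0],
  [0.4, 0, 1, 90, 0],
  [0.4, 0, 1, 135, 0],
  [0.4, 0, 1, 157, 0],
  [0.4, 0, 1, 165, 0],
  [0.4, 0, 1, 165, 0],
  [0, 0, 1, 165, 0],
  [0, 0, 1, 165, 0],
  [0, 0, 1, 165, 0],
  [0, 0, 1, 165, 0],
  [0, 0, 1, 165, 0],
])

```text
clock: 20.27
eef_pos: [585.4, -164.1, 35.8]
eef_rot: [-3.141, -0.0, -0.014]
wrist_force: [-1.1, 3.1, 6.0]
finger_gap: 4.3
finger_force: 25.0
```

Call:
arm_command([
  [0, 0, -8, 0, 0],
  [0, 0, -22, 0, 0],
  [0, 0, -38, 0, 0],
  [0, 0, -55, 0, 0],
  [0, 0, -72, 0, 0],
  [0, 0, -90, 0, 0],
  [0, 0, -108, 0, 0],
  [0, 0, -126, 0, 0],
  [0, 0, -142, 0, 0],
  [0, 0, -156, 0, 0],
  [0, 0, -168, 0, 0],
  [0, 0, -178, 0, 0],
  [0, 0, -188, 0, 0],
  [0, 0, -198, 0, 0],
  [0, 0, -208, 0, 0],
  [0, 0, -218, 0, 0],
  [0, 0, -228, 0, 0],
  [0, 0, -237, 0, 0],
  [0, 0, -242, 0, 0],
  [0, 0, -242, 0, 0],
])

```text
clock: 22.78
eef_pos: [588.7, 78.5, 35.8]
eef_rot: [-3.141, -0.001, -0.013]
wrist_force: [-0.3, 0.9, 5.3]
finger_gap: 4.7
finger_force: 25.0
```

```bash
python3 -c "
from look import *
p=look('wrist',[],'w7')"
```

```text
t 22.775 pos [588.7  78.5  35.8] rot [-3.1414e+00 -9.0000e-04 -1.3400e-02] F [-0.3  0.9  5.3] gap 4.7
```

View pics/w7.png

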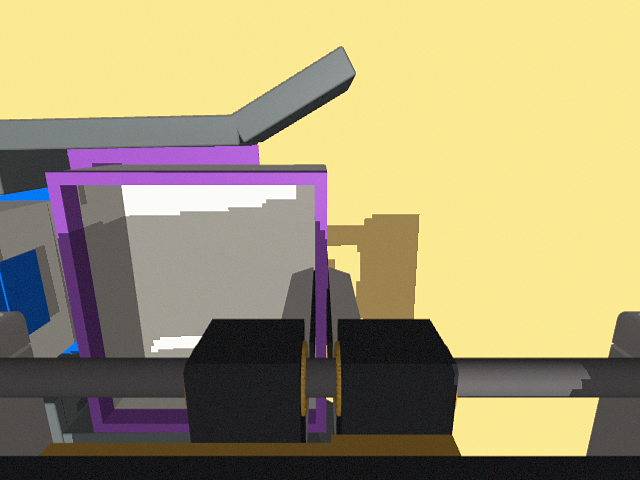

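The wide tub is in the berth, aligned and not touching the walls, with ~20 mm to go. I'll finish slowly.

Call:
arm_command([
  [0, 0, -3, 0, 0],
  [0, 0, -7, 0, 0],
  [0, 0, -11, 0, 0],
  [0, 0, -14, 0, 0],
  [0, 0, -16, 0, 0],
  [0, 0, -17, 0, 0],
  [0, 0, -17, 0, 0],
])

```text
clock: 23.7
eef_pos: [588.9, 94.8, 35.8]
eef_rot: [3.141, -0.001, -0.014]
wrist_force: [0.1, -4.5, 6.8]
finger_gap: 4.8
finger_force: 25.0
```

Call:
arm_command([
  [0, 0, -1, 0, 0],
  [0, 0, -2, 0, 0],
  [0, 0, -3, 0, 0],
  [0, 0, -3, 0, 0],
])

```text
clock: 24.2
eef_pos: [589.0, 97.8, 35.8]
eef_rot: [3.141, -0.001, -0.014]
wrist_force: [0.6, -4.9, 6.3]
finger_gap: 4.9
finger_force: 25.0
```

Call:
arm_command([
  [0, 0, -1, 0, 0],
  [0, 0, -2, 0, 0],
  [0, 0, -2, 0, 0],
])

```text
clock: 24.58
eef_pos: [589.3, 99.2, 35.8]
eef_rot: [3.14, -0.001, -0.014]
wrist_force: [2.1, -8.9, 6.1]
finger_gap: 4.9
finger_force: 25.0
```

Call:
arm_command([
  [0, 0, -1, 0, 0],
  [0, 0, -2, 0, 0],
  [0, 0, -2, 0, 0],
])

```text
clock: 24.95
eef_pos: [590.1, 99.8, 35.9]
eef_rot: [3.138, -0.003, -0.014]
wrist_force: [7.7, -18.5, 3.0]
finger_gap: 5.0
finger_force: 25.0
```

Call:
arm_command([
  [0, 0, -1, 0, 0],
  [0, 0, -2, 0, 0],
  [0, 0, -2, 0, 0],
])

```text
clock: 25.32
eef_pos: [590.9, 100.4, 36.1]
eef_rot: [3.137, -0.005, -0.014]
wrist_force: [12.8, -29.8, 0.0]
finger_gap: 5.1
finger_force: 25.1
```

Firm contact came at y≈100, as predicted. I'll relax, release, rise and check squareness.

Call:
arm_command([
  [0, 0, 2.5, 0, 0],
  [0, 0, 3.5, 0, 0],
  [0.3, 0, 3.5, 0, 0],
  [0.3, 0, 3.5, 0, 0],
  [0.3, 0, 3.5, 0, 0],
  [0.3, 0, 3.5, -10, 0],
  [0.3, 0, 3.5, -40, 0],
  [0.3, 0, 3, -90, 0],
  [0.3, 0, 3, -140, 0],
  [0.3, 0, 3, -164, 0],
  [0.3, 0, 3, -164, 0],
  [0.3, 0, 3, -164, 0],
])

```text
clock: 26.82
eef_pos: [588.5, 100.7, 198.4]
eef_rot: [3.141, 0.002, -0.014]
wrist_force: [-0.1, -0.5, -0.9]
finger_gap: 28.1
finger_force: 0.0
```

```bash
python3 -c "
from look import *
p=look('wrist',[],'w8')
h=cv2.cvtColor(p['img'],cv2.COLOR_RGB2HSV); m=cv2.inRange(h,(123,50,40),(150,255,255)); b=cv2.inRange(h,(105,90,40),(122,255,255))
# leading (left) and trailing edges of the lilac region, per world x, at z=50; narrow tub likewise
for nm,M in (('lilac',m),('blue',b)):
    uv=np.argwhere(M>0)[:,::-1]; W=p2w(p,uv,50)[:,:2]
    for x in range(525,665,10):
        w=W[(abs(W[:,0]-x)<1)&(W[:,1]<400)&(W[:,1]>50)]
        if len(w): print(nm,x,w[:,1].min().round(1),w[:,1].max().round(1))
    w=W[(W[:,1]>110)&(W[:,1]<190)]; len(w) and print('x range',w[:,0].min(),w[:,0].max())
"
```

```text
t 26.825 pos [588.5 100.7 198.4] rot [ 3.1414e+00  1.5000e-03 -1.3900e-02] F [-0.1 -0.5 -0.9] gap 28.1
lilac 535 95.8 207.9
lilac 545 96.6 207.7
lilac 555 96.5 207.7
lilac 565 96.4 207.5
lilac 575 95.4 207.5
lilac 585 95.3 207.4
lilac 595 95.2 207.2
lilac 605 95.1 207.1
lilac 615 95.8 206.9
lilac 625 95.7 206.7
lilac 635 95.6 206.5
lilac 645 95.4 207.1
lilac 655 107.7 193.7
x range 526.8797906550956 660.87186185343
blue 555 219.2 335.3
blue 565 219.0 335.1
blue 575 217.1 335.0
blue 585 210.7 334.7
blue 595 210.7 335.0
blue 605 211.3 334.9
blue 615 211.1 334.6
blue 625 218.6 334.2
blue 635 232.7 330.4
```

The leading edge is square to the dock axis (−0.7° against −0.8°). To seat it on both shoulders for certain, I'll nudge the rear centre with closed fingers, which self-aligns the tub.

Call:
arm_command([
  [0, 0, 15, 0, 0],
  [0, 0, 30, 0, 0],
  [0, 0, 30, 30, 0],
  [0, 0, 30, 80, 0],
  [0, 0, 30, 130, 0],
  [0, 0, 30, 158, 0],
  [0, 0, 30, 166, 0],
  [0, 0, 30, 166, 0],
  [0, 0, 26, 166, 0],
  [0, 0, 21, 166, 0],
  [0, 0, 18, 166, 0],
  [0, 0, 16, 166, 0],
  [0, 0, 16, 166, 0],
])

```text
clock: 28.5
eef_pos: [589.1, 84.5, 33.8]
eef_rot: [3.141, -0.001, -0.014]
wrist_force: [0.9, -2.4, 1.1]
finger_gap: 0.4
finger_force: 1.3
```

Call:
arm_command([
  [0, 0, -1, 0, 0],
  [0, 0, -2, 0, 0],
  [0, 0, -2, 0, 0],
])

```text
clock: 28.88
eef_pos: [589.9, 85.1, 34.0]
eef_rot: [3.14, -0.003, -0.014]
wrist_force: [5.8, -14.0, 0.8]
finger_gap: 0.5
finger_force: 6.8
```

Seated firmly. I'll back off, rise and do a final check.

Call:
arm_command([
  [0, 0, 4, 0, 0],
  [0, 0, 12, 0, 0],
  [0, 0, 20, 0, 0],
  [0, 0, 20, -40, 0],
  [0, 0, 20, -95, 0],
  [0, 0, 10, -145, 0],
  [0, 0, -14, -166, 0],
  [0, 0, -14, -166, 0],
  [0, 0, -14, -166, 0],
])

```text
clock: 30.0
eef_pos: [588.5, 100.1, 198.1]
eef_rot: [3.141, 0.002, -0.014]
wrist_force: [0.7, -0.3, 0.3]
finger_gap: 0.7
finger_force: 0.0
```

```bash
python3 -c "
from look import *
p=look('wrist',[],'w9')
h=cv2.cvtColor(p['img'],cv2.COLOR_RGB2HSV); m=cv2.inRange(h,(123,50,40),(150,255,255)); b=cv2.inRange(h,(105,90,40),(122,255,255))
for nm,M in (('lilac',m),('blue',b)):
    uv=np.argwhere(M>0)[:,::-1]; W=p2w(p,uv,50)[:,:2]
    for x in range(535,650,20):
        w=W[(abs(W[:,0]-x)<1)&(W[:,1]<400)&(W[:,1]>50)]
        if len(w): print(nm,x,w[:,1].min().round(1),w[:,1].max().round(1))
q=look('top',[])
for n,uv,z in [('jar',(231,287),75),('flask',(278,160),170)]: pass
from cell import find_in
for t in ['jar','flask','beaker','brush','spatula','reed_pot']: print(t,[(round(d['p'],2),np.round(d['rect']).tolist()) for d in find_in(q,t)][:2])
import cv2; a=cv2.imread('pics/top0.png').astype(int); d=np.abs(a-q['img'][:,:,::-1]).max(2); 
for n,(u,v) in dict(jar=(231,287),flask=(278,165),beaker=(322,174),brush=(380,320),spat=(385,278),pot=(155,306)).items(): print(n,(d[v-12:v+12,u-12:u+12]>60).sum())
"
```

```text
t 30.0 pos [588.5 100.1 198.1] rot [ 3.1413e+00  1.9000e-03 -1.4000e-02] F [ 0.7 -0.3  0.3] gap 0.7
lilac 535 98.8 208.0
lilac 555 96.8 207.9
lilac 575 95.6 207.7
lilac 595 95.4 208.1
lilac 615 96.0 207.9
lilac 635 96.6 207.5
blue 555 219.4 335.4
blue 575 217.3 335.0
blue 595 210.7 335.2
blue 615 210.5 334.6
blue 635 231.1 329.6
t 30.05 pos [588.5  99.9 198. ] rot [ 3.1412e+00  2.3000e-03 -1.4300e-02] F [ 0.1 -0.5 -0.7] gap 0.4
jar []
flask [(0.92, [278.0, 165.0, 22.0, 27.0]), (0.19, [222.0, 232.0, 38.0, 43.0])]
beaker [(0.63, [323.0, 175.0, 21.0, 25.0])]
brush [(0.8, [382.0, 320.0, 36.0, 58.0])]
spatula [(0.55, [411.0, 278.0, 85.0, 21.0])]
reed_pot [(0.68, [159.0, 308.0, 27.0, 24.0])]
jar 343
flask 0
beaker 0
brush 18
spat 0
pot 0
```

The tubs are in place. The jar is hidden under the arm in the top view, so I'll retreat and confirm it.

Call:
arm_command([
  [0, 0, 20, -10, 0],
  [0, 0, 60, -20, 0],
  [0, 0, 100, -20, 0],
  [0, 0, 140, -20, 0],
  [0, 0, 180, -20, 0],
  [0, 0, 220, -20, 0],
  [0, 0, 260, -20, 0],
  [0, 0, 300, -20, 0],
  [0, 0, 320, -20, 0],
  [0, 0, 320, -20, 0],
  [0, 0, 320, -20, 0],
])

```text
clock: 31.78
eef_pos: [584.6, -218.3, 219.6]
eef_rot: [-3.141, -0.0, -0.013]
wrist_force: [0.3, 0.5, -0.9]
finger_gap: 0.5
finger_force: 0.0
```

```bash
python3 -c "
from look import *
from cell import find_in
q=look('top',[('blue',(155,201,210,255)),('lilac',(201,245,205,258))])
print(find_in(q,'jar')[:2],find_in(q,'tub_narrow')[:1],find_in(q,'tub_wide')[:2])
a=cv2.imread('pics/top0.png').astype(int); d=np.abs(a-q['img'][:,:,::-1]).max(2)
for n,(u,v) in dict(jar=(231,287),flask=(278,165),pot=(155,306),dockbox=(140,235),wing=(240,205)).items(): print(n,(d[v-10:v+10,u-10:u+10]>60).sum())
"
```

```text
t 31.775 pos [ 584.6 -218.3  219.6] rot [-3.1414e+00 -1.0000e-04 -1.3100e-02] F [ 0.3  0.5 -0.9] gap 0.5
blue 538 [588.9 272.8] [103.2 126.8] 1.0 [[536.0999755859375, 335.29998779296875], [538.4000244140625, 208.5], [641.5999755859375, 210.39999389648438], [639.2999877929688, 337.20001220703125]]
lilac 428 [590.4 149.5] [110.5 139.2] 89.1 [[519.9000244140625, 95.4000015258789], [659.0999755859375, 93.0999984741211], [660.9000244140625, 203.60000610351562], [521.7000122070312, 205.8000030517578]]
[{'rect': [230.9, 283.9, 23.0, 21.1], 'p': 0.55}] [{'rect': [181.1, 234.6, 41.0, 30.0], 'p': 0.68}] [{'rect': [218.9, 234.8, 36.4, 41.6], 'p': 0.86}, {'rect': [492.0, 278.5, 51.5, 51.7], 'p': 0.77}]
jar 0
flask 0
pot 0
dockbox 0
wing 2
```

Jar, flask and pot show no change, both tubs are docked and the arm is clear.

```bash
python3 -c "
from cell import job
print(job.sign_off())"
```

```text
the job is handed in; nothing more can be done
None
```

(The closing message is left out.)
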